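# Close the coffee grinder and hold it running

## Robot

A 7-joint arm with a two-finger parallel gripper is mounted at the origin on a cart in front of the work surface, level with it; the furniture and walls round the work are solid. World frame = base frame: x ahead of the robot, y to its left, z up, the work surface at z = 0. Lengths are in m, angles in rad, forces in N, time in s.
With the tool pointing down it reaches from about 0.4 to 0.85 m from the base axis. Payload 10.4 kg.
Tool frame: the origin (TCP) lies on the centre line of the jaws, within the pads' length; the fingertips stand 11 mm ahead of it and the grasp point (between the pads) lies 8 mm behind it (manip.finger_overhang is the distance from the TCP to the fingertips, in m); z points along the fingers, y is the line along which they close (so a half turn about z gives the same grasp; the last joint's range is limited). The gripper opens to 85 mm and grips with 20 to 120 N. Pads are 22 mm wide; open, the fingers measure 114 mm over their backs; the gripper's body (76 mm by 85 mm) begins 54 mm behind the grasp point. The pads swing forward as they close: fully open they stand 13 mm farther back than shut.
Start: joints at [1.163, 0.332, -0.065, 1.46, 0.022, 1.35, -0.088], TCP at [0.235, -0.579, 0.242] pointing down, gripper open.
Joint ranges: [-2.6, 2.6], [-0.5, 2.12], [-1.47, 1.34], [0.16, 2.42], [-1.27, 4.41], [0.06, 2.06], [-2.6, 2.6]. Speed limits (rad/s): [2.22, 2.22, 2.79, 2.79, 3.14, 3.14, 3.14].

## Interface

Orientations are given as a unit quaternion [x, y, z, w].
In Python, from workcell import manip, imaging, workorder gives the robot as it stands.
- The arm moves only by the tool jog_arm, never from a script. Its argument "deltas" is a list of rows, each an object with "gripper": the opening, from 0 (shut) to 1 (fully open); "offset": the shift along the tool's x, y, z in m, a list of three; "rotation": the turn, a rotation vector about the tool's x, y, z in degrees, a list of three. In form: [{"gripper": gripper, "offset": [tx, ty, tz], "rotation": [ax, ay, az]}, ...]. A call has 1 to 20 rows; each row shifts and turns the commanded pose from where the row before left it, along the tool's axes as they then stand; what a row does not reach is not made up. A row lasts 1/10 s, in which the tool goes at most 50 mm and 8.59 degrees, less where a joint would pass 70% of its speed; a pose out of reach is approached as far as the arm can. A call with a gripper value outside its range is refused whole. The fingers move at their own pace and stop on an object; "newtons" is the grip in N (left out, the last holds). Time passes only in rows, so rows that do not move let the fingers close. It gives the time, the measured TCP pose, the force, the opening and the grip force at its end, in the units of the state.
- manip.get_obs(): the state, without advancing time (a new reading comes with each control period).
- imaging.camera(name): name is "scene" or "side" or "wrist"; returns the picture (384x512x3 uint8, blue, green, red); there is no depth.
- imaging.camera_model(name): a dict with "camera_matrix" (3x3 intrinsics, pixels), "world_to_cam" (4x4, takes a point from world to camera coordinates); the wrist camera has in their place "hand_eye" (4x4, takes a point from camera to tool coordinates, whose origin is the TCP and whose axes are the flange's). Camera axes: x right, y up, looking along -z (the intrinsics and any distortion apply to the point x, -y, -z); pixel columns grow to the right and rows downward; lengths in m; the calibration is good to about 2 mm. The wrist camera is an equidistant fisheye: a pixel r from the principal point sees the ray r / f radians off the axis. A picture is of the moment at which its call begins: read the wrist's pose just before it. camera_model takes no time and is no camera call.
- workorder.hand_in(): hands the job in; it is judged then, once.
The state is a dict: "clock": time; "joint_pos": joint angles; "joint_velocities": joint speeds; "tau": joint torques, N m; "position": TCP position; "ee_rot": TCP orientation; "ft_force": force on the tool from outside, world axes, zero at the start; "torque": the same for the moment, N m; "grip_width": opening from 0.0 (shut) to 1.0 (fully open); "grasp_force": force on a finger pad.
Only numpy, scipy, OpenCV 4.12 (cv2) and the standard library are available. Lean on these libraries where they do the work, as an engineer would, in place of code of your own. Each camera call takes 0.05 s, during which the arm holds its last target. There are 200 camera calls.

## Task

The coffee grinder has been washed and wants a short empty test spin: push its steel cup, which is standing proud, fully home in the base, then put the cap on with its two lugs in the two slots of the collar. The grinder only runs while the cap is held down against a spring, so press the cap fully down, firmly but without ramming it, keep it down for three seconds, and finish with the robot still holding it down. Do not push the mug, jar or glass about.

Things in the scene. Friction and masses are not known exactly. Their poses are not given: they have to be found in the camera images.
- grinder: cordless coffee grinder, about 1.1 kg, standing loose on the worktop: round steel base 91 mm across at the foot, 85 at the top, with an open dark collar on top. Origin: centre of its underside, z up. Two slots in the collar, at +y and -y of this frame, take the lugs of the cap; it is the same after half a turn.
- seat (a point): centre of the grinder's shoulder, 85 mm above its underside, axes as the grinder's: the rim of the fully pressed cap meets this level. The collar stands round the shoulder, 14 mm high, 68 mm inside (bevelled edge), 85 mm outside.
- slot (a point): middle of the slot at the grinder's +y, at shoulder height, 38 mm from the axis (the other faces it across the axis). The slots cut right through the collar, open above, 19 mm wide inside, 23 mm outside.
- cup (a joint): height in m of the steel grinding cup above home: 0 = home on its coupling, its rim then 22 mm above the shoulder; starts 0.006 to 0.010; home means under 0.0015. It slides straight down, takes about 7 N to move, stays where it is left and has a firm stop at 0.
- cup_rim (a point): centre of the cup's rim, at its top. The rim is a flat ring 43 mm inside, 55 mm outside, on the grinder's axis; the cup is open, 64 mm deep, with a small blade at the bottom.
- switch_pins (a joint): travel in m of the sprung switch: 0 = up, grows when pressed. Two steel pins, one in each slot, move as one; up, they stand 7 mm above the shoulder. The spring gives 5 N at 0 and 12 N at 0.007, where the cap's rim meets the shoulder. Closed (running) beyond 0.0055; opens when let go.
- cap: loose cap, about 90 g, mouth down on the worktop: hollow cylinder 64 mm outside, 58 inside, 58 high, clear wall, grey top and band. Origin: centre of its lower rim, z up to the closed top. Two lugs at the rim, at +y and -y, 13 mm wide, 12 high, out to 40 mm from the axis; same after half a turn. Grip across x, above the lugs. Resting on the raised pins its rim is 7 mm above the shoulder.
- cap_top (a point): centre of the cap's flat top, 58 mm above its rim.
- mug: spotted white mug, 82 x 114 x 91 mm, bystander; origin at the centre of its underside.
- jar: glass jar with a dark lid, 65 mm across, 86 mm high, bystander; origin at the centre of its underside.
- glass: plain glass tumbler, 80 mm across, 91 mm high, no lugs, bystander; origin at the centre of its underside.
Mind the look-alikes: they are no part of the job. Leave any blue or purple look-alike of the cap alone.

How it is judged:
By the outcome, as a careful person would: the job done as asked, in the order asked, and still so for the second after the job is handed in, while the arm keeps its last pose, push and grip.
It also fails if it takes over 58 s, if anything falls off the work surface, if the arm or the gripper's body presses on something with over 40 N, if the wrist force passes 120 N, or if a joint passes its speed limit or range.

## Working session

There is one attempt and no reset: what is moved stays moved. The work goes in short steps, Python scripts to look and compute and a tool call to move; the robot and the scene stay as the last step left them, time stands still between calls to the robot, and variables do not carry over. Pictures are saved under pics/ and viewed, at most 10 in all, crops included, and the job is handed in when it is done.

Besides the shell and the picture viewer there is one more tool, called after "Call:" as name([rows], argument=value, ...), one row to a line, values as JSON. jog_arm: Moves the arm, as the interface text tells. Its arguments: {"type":"object","properties":{"deltas":{"type":"array","items":{"type":"object","properties":{"gripper":{"type":"number"},"offset":{"type":"array","items":{"type":"number"}},"rotation":{"type":"array","items":{"type":"number"}}}}},"newtons":{"type":"number"}},"required":["deltas"]}

```bash
mkdir -p pics; ls; cat > h.py <<'E'
import numpy as np, cv2
from workcell import manip, imaging, workorder
from scipy.spatial.transform import Rotation as R
def proj(name,P):
    m=imaging.camera_model(name);P=np.atleast_2d(P)
    c=(m['world_to_cam']@np.c_[P,np.ones(len(P))].T).T[:,:3]
    q=np.c_[c[:,0],-c[:,1],-c[:,2]]; u=(np.array(m['camera_matrix'])@q.T).T
    return u[:,:2]/u[:,2:]
def ray(name,px):
    m=imaging.camera_model(name);K=np.array(m['camera_matrix']);T=np.linalg.inv(np.array(m['world_to_cam']))
    d=np.linalg.inv(K)@[px[0],px[1],1]; d=np.array([d[0],-d[1],-d[2]])
    return T[:3,3],T[:3,:3]@d
def wray(px,obs):
    m=imaging.camera_model('wrist');K=np.array(m['camera_matrix']);H=np.array(m['hand_eye'])
    x=(px[0]-K[0,2])/K[0,0];y=(px[1]-K[1,2])/K[1,1];t=np.hypot(x,y)
    s=np.sin(t)/t if t>1e-9 else 1
    d=np.array([x*s,-y*s,-np.cos(t)])
    Rw=R.from_quat(obs['ee_rot']).as_matrix()
    return np.array(obs['position'])+Rw@H[:3,3],Rw@H[:3,:3]@d
def wproj(P,obs):
    m=imaging.camera_model('wrist');K=np.array(m['camera_matrix']);H=np.array(m['hand_eye'])
    Rw=R.from_quat(obs['ee_rot']).as_matrix()
    t=Rw.T@(np.array(P)-obs['position']); c=H[:3,:3].T@(t-H[:3,3])
    q=np.array([c[0],-c[1],-c[2]]); th=np.arctan2(np.hypot(q[0],q[1]),q[2]); r=np.hypot(q[0],q[1])
    return [K[0,2]+K[0,0]*th*q[0]/r,K[1,2]+K[1,1]*th*q[1]/r]
def onz(o,d,z): return o+d*(z-o[2])/d[2]
E
python3 - <<'E'
from h import *
o=manip.get_obs();print(o)
for n in('scene','side','wrist'):
    print(n,imaging.camera_model(n)); cv2.imwrite(f'pics/{n}0.png',imaging.camera(n))
a=cv2.imread('pics/scene0.png');b=cv2.imread('pics/side0.png')
cv2.imwrite('pics/both.png',cv2.resize(np.vstack([a,b]),(512,768))[:,:] )
E
```

```text
pics
{'clock': 0.0, 'joint_pos': array([ 1.16341923,  0.33287913, -0.06472099,  1.46094899,  0.02158319,
        1.34990198, -0.08848956]), 'joint_velocities': array([-0.00191816,  0.00045885,  0.00035106,  0.00017943, -0.00218622,
        0.0019233 , -0.00019911]), 'tau': array([ 5.42722937e-04, -6.25466394e+01,  4.93270636e-02, -3.91605949e+01,
        1.61902659e-02,  1.01492781e-02,  6.07853352e-06]), 'position': array([ 0.23447014, -0.57895781,  0.24150777]), 'ee_rot': array([ 9.81545517e-01,  1.91227295e-01, -1.59494286e-04, -7.03465131e-04]), 'ft_force': array([-0.33514558,  1.33139156,  0.22853048]), 'torque': array([ 0.00802981,  0.04074005, -0.03624964]), 'grasp_force': 0.0, 'grip_width': 0.9990342387673091}
scene {'camera_matrix': array([[414.87263476,   0.        , 262.08166593],
       [  0.        , 414.87263476, 188.7214247 ],
       [  0.        ,   0.        ,   1.        ]]), 'world_to_cam': array([[-0.6803061 , -0.73280497, -0.01343441,  0.37738449],
       [ 0.43906235, -0.42214737,  0.7931052 , -0.2920288 ],
       [-0.58686273,  0.53365576,  0.6089365 , -1.08819
[... 341 characters left out ...]
94, -0.30497792,  0.9317615 , -0.17664274],
       [-0.48332054,  0.7966629 ,  0.36294557, -1.05480155],
       [ 0.        ,  0.        ,  0.        ,  1.        ]])}
wrist {'camera_matrix': array([[297.31863964,   0.        , 255.20111129],
       [  0.        , 297.31863964, 196.87384194],
       [  0.        ,   0.        ,   1.        ]]), 'hand_eye': array([[-5.95408818e-05,  9.64094593e-01,  2.65559056e-01,
         6.78847089e-02],
       [ 9.99999687e-01,  2.67076971e-04, -7.45395784e-04,
         1.06329415e-03],
       [-7.89556753e-04,  2.65558929e-01, -9.64094307e-01,
        -1.31214821e-01],
       [ 0.00000000e+00,  0.00000000e+00,  0.00000000e+00,
         1.00000000e+00]])}
```

View pics/scene0.png

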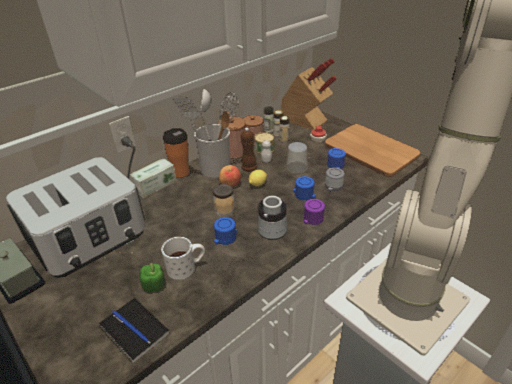

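View pics/side0.png

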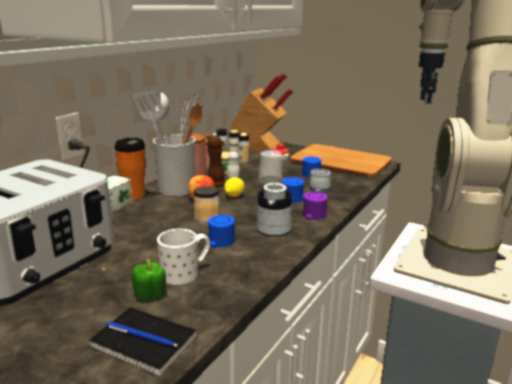

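The scene view shows the grinder at (272,216). There are two clear candidates for the cap: (335,178) grey and lugged, and (297,153), which is larger and plain and so is probably the tumbler. The blue items at (225,230), (305,187), (337,158) and the purple one at (314,211) are look-alikes. I'll confirm with one enlarged crop and compute rough positions.

```bash
python3 - <<'E'
from h import *
a=cv2.imread('pics/scene0.png');b=cv2.imread('pics/side0.png')
c1=cv2.resize(a[125:250,235:365],None,fx=4.6,fy=4.6,interpolation=cv2.INTER_CUBIC)[:, :600]
c2=cv2.resize(b[130:255,240:345],None,fx=4.6,fy=4.6,interpolation=cv2.INTER_CUBIC)
c=np.hstack([cv2.resize(c1,(416,400)),cv2.resize(c2,(336,400))]);cv2.imwrite('pics/crop1.png',c)
def tri(p,q):
    o1,d1=ray('scene',p);o2,d2=ray('side',q)
    d1/=np.linalg.norm(d1);d2/=np.linalg.norm(d2)
    A=np.c_[d1,-d2];t=np.linalg.lstsq(A,o2-o1,rcond=None)[0];print(o1+t[0]*d1,o2+t[1]*d2)
tri((335,178),(320,179));tri((272,203),(274,187))
print('cap',onz(*ray('scene',(335,178)),.03),onz(*ray('side',(320,179)),.03))
print('grinder',onz(*ray('scene',(272,217)),.05),onz(*ray('side',(274,210)),.05))
E
```

```text
[ 0.45200236 -0.25876443  0.028288  ] [ 0.4536212  -0.25847954  0.0292748 ]
[0.43273069 0.07087755 0.11275459] [0.43669235 0.07187322 0.11537234]
cap [ 0.45061539 -0.25681319  0.03      ] [ 0.45286037 -0.25666824  0.03      ]
grinder [0.43861806 0.06510249 0.05      ] [0.43793564 0.06639083 0.05      ]
```

View pics/crop1.png

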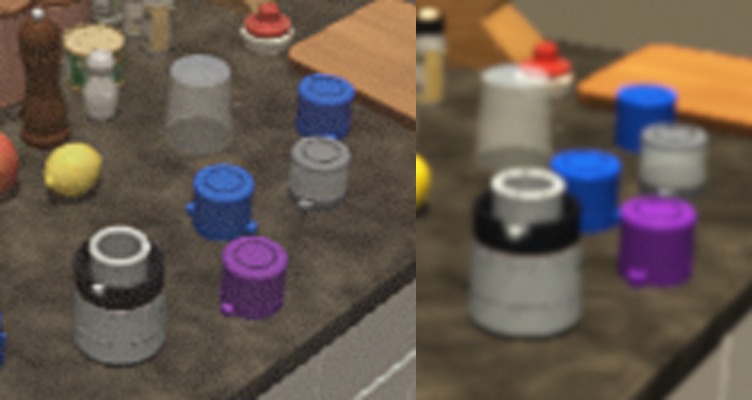

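The crop shows that the cap is the clear one with grey top and a lug at scene (330,189). The plain tall one is the tumbler. I'm moving above the cap for a close look on the way to the grinder.

Call:
jog_arm([
  {"gripper":1,"offset":[0.032,-0.022,0]},
  {"gripper":1,"offset":[0.032,-0.022,0]},
  {"gripper":1,"offset":[0.032,-0.022,0]},
  {"gripper":1,"offset":[0.032,-0.022,0]},
  {"gripper":1,"offset":[0.032,-0.022,0]},
  {"gripper":1,"offset":[0.032,-0.022,0]},
  {"gripper":1,"offset":[0.032,-0.022,0]},
  {"gripper":1,"offset":[0.032,-0.022,0]},
  {"gripper":1,"offset":[0.032,-0.022,0]},
  {"gripper":1,"offset":[0.032,-0.022,0]},
  {"gripper":1,"offset":[0,0,0]},
])

```text
schema error: expected keys gripper, offset, rotation
```

```bash
python3 - <<'E'
from h import *
o=manip.get_obs();print(o['clock'],o['position'],o['ee_rot'])
im=imaging.camera('wrist');cv2.imwrite('pics/w1.png',im)
np.savez('w1.npz',position=o['position'],ee_rot=o['ee_rot'])
print(wproj([.452,-.257,.058],o),wproj([.452,-.257,0],o))
E
```

```text
0.15 [ 0.23450484 -0.57905847  0.24171372] [ 9.81546421e-01  1.91223261e-01 -1.40965283e-04 -5.18165440e-04]
[np.float64(85.78021547103532), np.float64(-58.90327208028012)] [np.float64(104.29024850069032), np.float64(-41.64215825316538)]
```

View pics/w1.png

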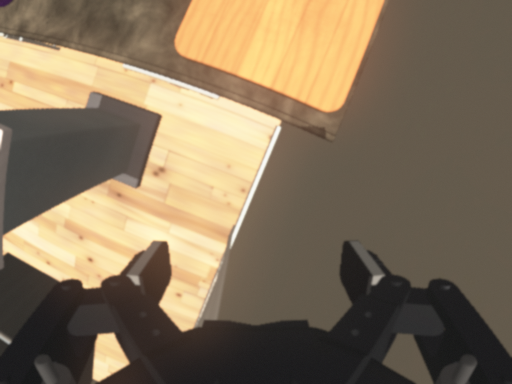

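The move was refused because every row needs all three keys. The wrist view shows only floor and cutting board. I'll resend it.

Call:
jog_arm([
  {"gripper":1,"offset":[0.032,-0.022,0],"rotation":[0,0,0]},
  {"gripper":1,"offset":[0.032,-0.022,0],"rotation":[0,0,0]},
  {"gripper":1,"offset":[0.032,-0.022,0],"rotation":[0,0,0]},
  {"gripper":1,"offset":[0.032,-0.022,0],"rotation":[0,0,0]},
  {"gripper":1,"offset":[0.032,-0.022,0],"rotation":[0,0,0]},
  {"gripper":1,"offset":[0.032,-0.022,0],"rotation":[0,0,0]},
  {"gripper":1,"offset":[0.032,-0.022,0],"rotation":[0,0,0]},
  {"gripper":1,"offset":[0.032,-0.022,0],"rotation":[0,0,0]},
  {"gripper":1,"offset":[0.032,-0.022,0],"rotation":[0,0,0]},
  {"gripper":1,"offset":[0.032,-0.022,0],"rotation":[0,0,0]},
  {"gripper":1,"offset":[0,0,0],"rotation":[0,0,0]},
])

```text
clock: 1.3
position: [0.4516, -0.2498, 0.2425]
ee_rot: [0.981, 0.195, 0.001, -0.001]
ft_force: [-0.2, -0.0, -0.2]
grip_width: 0.997
grasp_force: 0.0
```

```bash
python3 - <<'E'
from h import *
o=manip.get_obs();print(o['clock'],o['position'],o['ee_rot'])
im=imaging.camera('wrist');cv2.imwrite('pics/w2.png',im)
np.savez('w2.npz',position=o['position'],ee_rot=o['ee_rot'])
print(wproj([.452,-.257,.058],o),wproj([.452,-.257,0],o),wproj([.438,.066,.107],o))
E
```

```text
1.3 [ 0.45156827 -0.24984813  0.24250575] [ 9.80764418e-01  1.95192643e-01  7.92562919e-04 -6.00684745e-04]
[np.float64(260.36923705679874), np.float64(182.32428195828936)] [np.float64(259.6040456082927), np.float64(172.5141347981522)] [np.float64(1.1222008639095407), np.float64(103.38529759096183)]
```

View pics/w2.png

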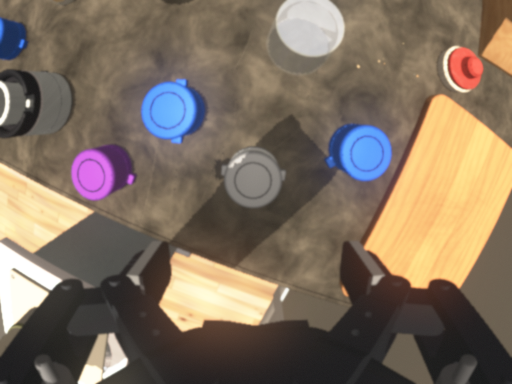

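The wrist view shows the cap top at (253,178) with lugs at (222,171) and (283,175). The grinder is at the left edge near (30,103). Now I'll compute the cap pose and go to the grinder.

```bash
python3 - <<'E'
from h import *
o=dict(np.load('w2.npz'));im=cv2.imread('pics/w2.png')
g=cv2.cvtColor(im,cv2.COLOR_BGR2GRAY)
c=cv2.HoughCircles(g[130:230,200:310],cv2.HOUGH_GRADIENT,1,5,param1=80,param2=15,minRadius=22,maxRadius=36)
print((c[0][:4]+[200,130,0]) if c is not None else None)
for p in ((253,178),):print('top',onz(*wray(p,o),.058))
a=onz(*wray((222,171),o),.009);b=onz(*wray((284,175),o),.009);print(a,b,(a+b)/2,np.linalg.norm(a-b),np.degrees(np.arctan2(*(b-a)[1::-1])))
Rw=R.from_quat(o['ee_rot']).as_matrix();print(Rw)
print('to grinder in tool',Rw.T@(np.array([.437,.067,.2425])-o['position']))
E
```

```text
[[253.5        178.5         28.5       ]
 [253.5        172.5         25.39999962]
 [248.5        172.5         24.29999924]
 [250.5        182.5         29.89999962]]
top [ 0.45337137 -0.24776396  0.058     ]
[ 0.43740385 -0.21200729  0.009     ] [ 0.46237615 -0.28567542  0.009     ] [ 0.44989    -0.24884136  0.009     ] 0.07778566385752339 -71.27417579763927
[[ 9.23798408e-01  3.82876950e-01  1.32013653e-03]
 [ 3.82875046e-01 -9.23798942e-01  1.48766535e-03]
 [ 1.78913351e-03 -8.68855547e-04 -9.99998022e-01]]
to grinder in tool [ 0.10785509 -0.29828181  0.00045788]
```

Call:
jog_arm([
  {"gripper":1,"offset":[0.012,-0.034,0],"rotation":[0,0,0]},
  {"gripper":1,"offset":[0.012,-0.034,0],"rotation":[0,0,0]},
  {"gripper":1,"offset":[0.012,-0.034,0],"rotation":[0,0,0]},
  {"gripper":1,"offset":[0.012,-0.034,0],"rotation":[0,0,0]},
  {"gripper":1,"offset":[0.012,-0.034,0],"rotation":[0,0,0]},
  {"gripper":1,"offset":[0.012,-0.034,0],"rotation":[0,0,0]},
  {"gripper":1,"offset":[0.012,-0.034,0],"rotation":[0,0,0]},
  {"gripper":1,"offset":[0.012,-0.034,0],"rotation":[0,0,0]},
  {"gripper":1,"offset":[0.011,-0.026,0],"rotation":[0,0,0]},
  {"gripper":1,"offset":[0,0,0],"rotation":[0,0,0]},
  {"gripper":1,"offset":[0,0,0],"rotation":[0,0,0]},
])

```text
clock: 2.45
position: [0.436, 0.0603, 0.2423]
ee_rot: [0.982, 0.191, -0.0, 0.0]
ft_force: [-0.5, -0.6, 0.6]
grip_width: 1.002
grasp_force: 0.0
```

```bash
python3 - <<'E'
from h import *
o=manip.get_obs();print(o['clock'],o['position'],o['ee_rot'])
im=imaging.camera('wrist');cv2.imwrite('pics/w3.png',im)
np.savez('w3.npz',position=o['position'],ee_rot=o['ee_rot'])
p=wproj([.438,.066,.107],o);print(p,wproj(o['position'],o))
x,y=int(p[0]),int(p[1]);x0=max(0,x-100);y0=max(0,y-75);print(x0,y0)
cv2.imwrite('pics/w3c.png',cv2.resize(im[y0:y0+150,x0:x0+200],None,fx=4,fy=4,interpolation=cv2.INTER_CUBIC))
E
```

```text
2.45 [0.43600499 0.06033504 0.24227265] [ 9.81559698e-01  1.91155711e-01 -5.50800330e-05  2.22709064e-04]
[np.float64(248.87982066215164), np.float64(186.92072431871853)] [np.float64(252.8493482923539), np.float64(258.91549725439893)]
148 111
```

View pics/w3c.png

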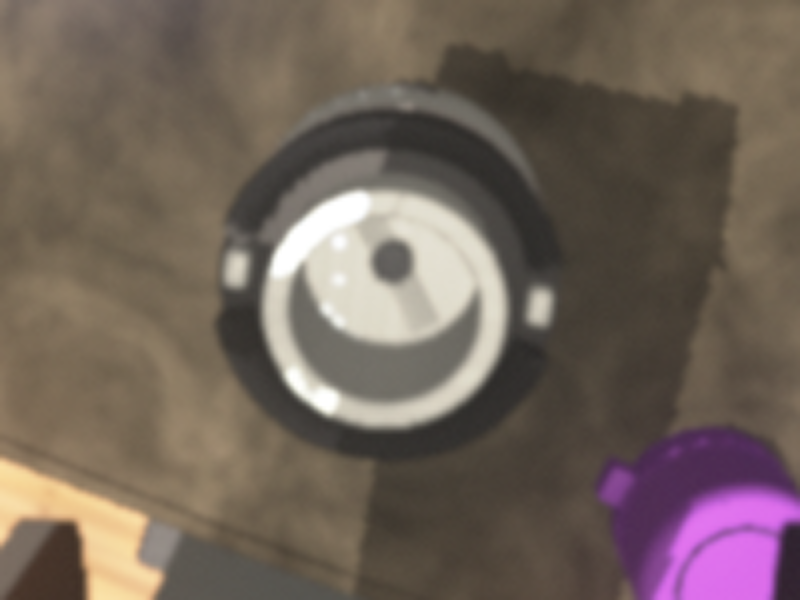

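The crop shows the cup rim centre at full-image (244.8,188) and the switch pins in the slots at (207,178.3) and (282.8,187.5).

```bash
python3 - <<'E'
from h import *
o=dict(np.load('w3.npz'))
Rw=R.from_quat(o['ee_rot']).as_matrix()
r=onz(*wray((244.8,188),o),.115);print('rim',r)
d=onz(*wray((244.8,188),o),.115)-onz(*wray((275.5,188),o),.115);print(np.linalg.norm(d))
a=onz(*wray((207,178.3),o),.092);b=onz(*wray((282.8,187.5),o),.092);m=(a+b)/2
print(a,b,m,np.linalg.norm(a-b),np.degrees(np.arctan2(*(b-a)[1::-1])))
t=(r+m)/2; t[2]=o['position'][2];print('tool shift',Rw.T@(t-o['position']))
E
```

```text
rim [0.43755102 0.06958628 0.115     ]
0.027499592034033543
[0.42733181 0.10606999 0.092     ] [0.44644825 0.03403243 0.092     ] [0.43689003 0.07005121 0.092     ] 0.07453085944589151 -75.13808722451782
tool shift [ 4.68557327e-03 -8.33447954e-03 -4.37396143e-06]
```

Call:
jog_arm([
  {"gripper":0.45,"offset":[0.005,-0.008,0],"rotation":[0,0,0]},
  {"gripper":0.45,"offset":[0,0,0.02],"rotation":[0,0,0]},
  {"gripper":0.45,"offset":[0,0,0.02],"rotation":[0,0,0]},
  {"gripper":0.45,"offset":[0,0,0.02],"rotation":[0,0,0]},
  {"gripper":0.45,"offset":[0,0,0.02],"rotation":[0,0,0]},
  {"gripper":0.45,"offset":[0,0,0.01],"rotation":[0,0,0]},
  {"gripper":0.45,"offset":[0,0,0.005],"rotation":[0,0,0]},
  {"gripper":0.45,"offset":[0,0,0],"rotation":[0,0,0]},
  {"gripper":0.45,"offset":[0,0,0],"rotation":[0,0,0]},
])

```text
clock: 3.4
position: [0.4381, 0.0704, 0.148]
ee_rot: [0.982, 0.191, 0.001, 0.0]
ft_force: [-1.2, -0.8, 0.0]
grip_width: 0.449
grasp_force: 0.0
```

```bash
python3 - <<'E'
from h import *
o=manip.get_obs();print(o['clock'],o['position'],o['ee_rot'],o['ft_force'],manip.finger_overhang)
im=imaging.camera('wrist')
np.savez('w4.npz',position=o['position'],ee_rot=o['ee_rot'])
p=wproj([.4372,.0698,.115],o);print(p)
x,y=int(p[0]),int(p[1]);x0=max(0,x-130);y0=max(0,y-110);print(x0,y0)
cv2.imwrite('pics/w4c.png',cv2.resize(im[y0:y0+190,x0:x0+260],None,fx=3,fy=3,interpolation=cv2.INTER_CUBIC))
E
```

```text
3.4 [0.4380972  0.07043691 0.14801878] [9.81562828e-01 1.91139076e-01 5.10696924e-04 9.21303185e-05] [-1.15656452 -0.78833982  0.01881423] 0.011
[np.float64(253.6177822768884), np.float64(235.19918584605446)]
123 125
```

View pics/w4c.png

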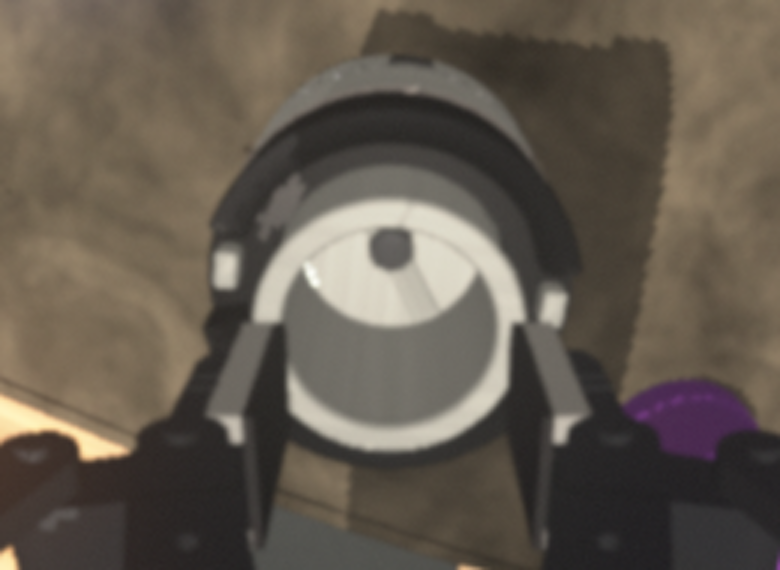

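The crop shows both fingertips straddling the cup rim evenly (ring centre at crop (390,325)). I'll descend gently.

Call:
jog_arm([
  {"gripper":0.45,"offset":[0,0,0.008],"rotation":[0,0,0]},
  {"gripper":0.45,"offset":[0,0,0.005],"rotation":[0,0,0]},
  {"gripper":0.45,"offset":[0,0,0.003],"rotation":[0,0,0]},
  {"gripper":0.45,"offset":[0,0,0.002],"rotation":[0,0,0]},
  {"gripper":0.45,"offset":[0,0,0.002],"rotation":[0,0,0]},
  {"gripper":0.45,"offset":[0,0,0.002],"rotation":[0,0,0]},
  {"gripper":0.45,"offset":[0,0,0.002],"rotation":[0,0,0]},
  {"gripper":0.45,"offset":[0,0,0],"rotation":[0,0,0]},
])

```text
clock: 4.25
position: [0.4377, 0.0704, 0.1234]
ee_rot: [0.982, 0.191, 0.0, 0.0]
ft_force: [-0.5, -0.7, 2.0]
grip_width: 0.452
grasp_force: 0.9
```

Call:
jog_arm([
  {"gripper":0.45,"offset":[0,0,0.001],"rotation":[0,0,0]},
  {"gripper":0.45,"offset":[0,0,0.001],"rotation":[0,0,0]},
  {"gripper":0.45,"offset":[0,0,0.001],"rotation":[0,0,0]},
  {"gripper":0.45,"offset":[0,0,0],"rotation":[0,0,0]},
])

```text
clock: 4.65
position: [0.4377, 0.0704, 0.1205]
ee_rot: [0.982, 0.191, 0.0, 0.0]
ft_force: [-1.6, -1.1, 4.9]
grip_width: 0.452
grasp_force: 2.3
```

Call:
jog_arm([
  {"gripper":0.45,"offset":[0,0,0.001],"rotation":[0,0,0]},
  {"gripper":0.45,"offset":[0,0,0.001],"rotation":[0,0,0]},
  {"gripper":0.45,"offset":[0,0,0.001],"rotation":[0,0,0]},
  {"gripper":0.45,"offset":[0,0,0],"rotation":[0,0,0]},
])

```text
clock: 5.05
position: [0.4377, 0.0704, 0.1175]
ee_rot: [0.982, 0.191, 0.0, 0.0]
ft_force: [-1.6, -0.4, 5.1]
grip_width: 0.447
grasp_force: 2.3
```

Call:
jog_arm([
  {"gripper":0.45,"offset":[0,0,0.001],"rotation":[0,0,0]},
  {"gripper":0.45,"offset":[0,0,0.001],"rotation":[0,0,0]},
  {"gripper":0.45,"offset":[0,0,0],"rotation":[0,0,0]},
])

```text
clock: 5.35
position: [0.4379, 0.0705, 0.1166]
ee_rot: [0.982, 0.191, 0.0, 0.0]
ft_force: [-8.5, -1.4, 19.9]
grip_width: 0.45
grasp_force: 9.8
```

The force step to 20 N shows the cup is at its firm stop. I'll back off and check the joints for the turn.

Call:
jog_arm([
  {"gripper":0.45,"offset":[0,0,-0.01],"rotation":[0,0,0]},
  {"gripper":0.45,"offset":[0,0,-0.03],"rotation":[0,0,0]},
  {"gripper":1,"offset":[0,0,-0.04],"rotation":[0,0,0]},
  {"gripper":1,"offset":[0,0,-0.04],"rotation":[0,0,0]},
  {"gripper":1,"offset":[-0.0136,0.0375,0],"rotation":[0,0,0]},
  {"gripper":1,"offset":[-0.0136,0.0375,0],"rotation":[0,0,0]},
  {"gripper":1,"offset":[-0.0136,0.0375,0],"rotation":[0,0,0]},
  {"gripper":1,"offset":[-0.0136,0.0375,0],"rotation":[0,0,0]},
  {"gripper":1,"offset":[-0.0136,0.0375,0],"rotation":[0,0,0]},
  {"gripper":1,"offset":[-0.0136,0.0375,0],"rotation":[0,0,0]},
  {"gripper":1,"offset":[-0.0136,0.0375,0],"rotation":[0,0,0]},
  {"gripper":1,"offset":[-0.0136,0.0375,0],"rotation":[0,0,0]},
  {"gripper":1,"offset":[0,0,0],"rotation":[0,0,0]},
])

```text
clock: 6.65
position: [0.448, -0.2542, 0.2349]
ee_rot: [0.982, 0.188, -0.0, 0.0]
ft_force: [0.6, -0.0, -1.0]
grip_width: 1.0
grasp_force: 0.0
```

```bash
python3 - <<'E'
from h import *
o=manip.get_obs();print(o['clock'],o['position'],o['joint_pos'])
E
```

```text
6.65 [ 0.44802505 -0.25415927  0.23490485] [ 0.75469317  0.11570057 -0.35176151  1.74325082  0.0425892   1.29003313
 -0.79994302]
```

Call:
jog_arm([
  {"gripper":1,"offset":[0,0,0],"rotation":[0,0,-7.9]},
  {"gripper":1,"offset":[0,0,0],"rotation":[0,0,-7.9]},
  {"gripper":1,"offset":[0,0,0],"rotation":[0,0,-7.9]},
  {"gripper":1,"offset":[0,0,0],"rotation":[0,0,-7.9]},
  {"gripper":1,"offset":[0,0,0],"rotation":[0,0,-7.9]},
  {"gripper":1,"offset":[0,0,0],"rotation":[0,0,-7.9]},
  {"gripper":1,"offset":[0,0,0],"rotation":[0,0,-7.9]},
  {"gripper":1,"offset":[0,0,0],"rotation":[0,0,-7.9]},
  {"gripper":1,"offset":[0,0,0],"rotation":[0,0,-7.9]},
  {"gripper":1,"offset":[0,0,0],"rotation":[0,0,-7.9]},
  {"gripper":1,"offset":[0,0,0],"rotation":[0,0,-7.9]},
  {"gripper":1,"offset":[0,0,0],"rotation":[0,0,0]},
  {"gripper":1,"offset":[0,0,0],"rotation":[0,0,0]},
])

```text
clock: 7.95
position: [0.4494, -0.2483, 0.2354]
ee_rot: [0.583, 0.813, 0.0, 0.0]
ft_force: [-0.3, -0.4, 0.1]
grip_width: 1.0
grasp_force: 0.0
```

```bash
python3 - <<'E'
from h import *
o=manip.get_obs();print(o['clock'],o['position'],o['ee_rot'],o['joint_pos'])
im=imaging.camera('wrist');cv2.imwrite('pics/w5.png',im)
np.savez('w5.npz',position=o['position'],ee_rot=o['ee_rot'])
p=wproj([.4525,-.248,.05],o);print(p)
x,y=int(p[0]),int(p[1]);x0=max(0,x-100);y0=max(0,y-75);print(x0,y0)
cv2.imwrite('pics/w5c.png',cv2.resize(im[y0:y0+150,x0:x0+200],None,fx=4,fy=4,interpolation=cv2.INTER_CUBIC))
E
```

```text
7.95 [ 0.44941672 -0.24828057  0.23540189] [5.82647803e-01 8.12724756e-01 3.95378299e-05 8.86622054e-05] [ 0.82941728  0.11905618 -0.44332297  1.74243903  0.05298613  1.2916942
  0.70107122]
[np.float64(257.2715322241619), np.float64(178.6584244398024)]
157 103
```

View pics/w5c.png

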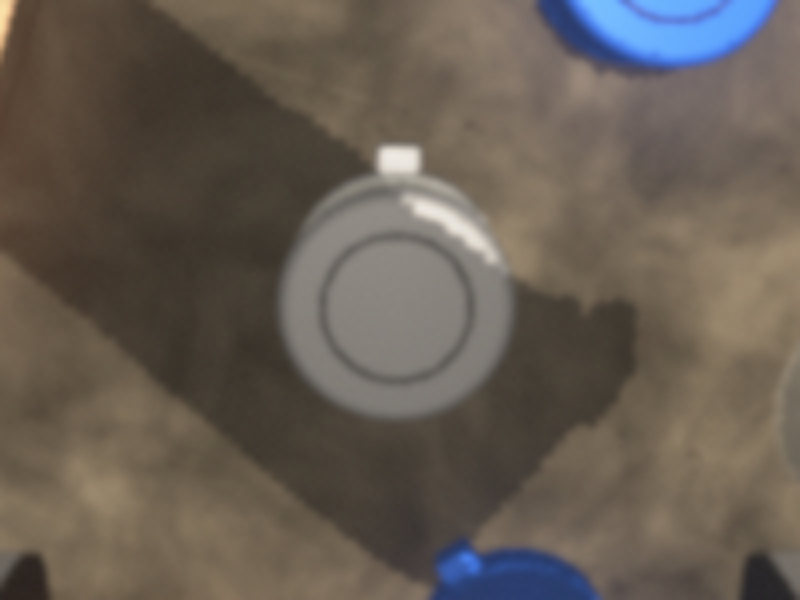

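The crop shows the cap top circle at full-image (256.3,179) and the lug straight above it at (256.8,142.5). The grip axis is already square to the lugs.

```bash
python3 - <<'E'
from h import *
o=dict(np.load('w5.npz'))
Rw=R.from_quat(o['ee_rot']).as_matrix()
t=onz(*wray((256.25,179),o),.058);l=onz(*wray((256.75,142.5),o),.012)
print(t,l,np.linalg.norm(l-t), 'tool:',Rw.T@(t-o['position']),Rw.T@(l-o['position']))
d=l-t;print('axis',np.degrees(np.arctan2(d[1],d[0])),'toolx',np.degrees(np.arctan2(Rw[1,0],Rw[0,0])))
E
```

```text
[ 0.45100377 -0.24711939  0.058     ] [ 0.44049571 -0.21392767  0.012     ] 0.05768976675241631 tool: [0.0006076  0.0018461  0.17740214] [0.03542034 0.00254256 0.22339885]
axis 107.56708724151429 toolx 108.72601655246376
```

Call:
jog_arm([
  {"gripper":1,"offset":[0.001,0.002,0.02],"rotation":[0,0,0.5]},
  {"gripper":1,"offset":[0,0,0.03],"rotation":[0,0,0]},
  {"gripper":1,"offset":[0,0,0.03],"rotation":[0,0,0]},
  {"gripper":1,"offset":[0,0,0.03],"rotation":[0,0,0]},
  {"gripper":1,"offset":[0,0,0.03],"rotation":[0,0,0]},
  {"gripper":1,"offset":[0,0,0.03],"rotation":[0,0,0]},
  {"gripper":1,"offset":[0,0,0.02],"rotation":[0,0,0]},
  {"gripper":1,"offset":[0,0,0.011],"rotation":[0,0,0]},
  {"gripper":1,"offset":[0,0,0],"rotation":[0,0,0]},
  {"gripper":0.6,"offset":[0,0,0],"rotation":[0,0,0]},
  {"gripper":0.6,"offset":[0,0,0],"rotation":[0,0,0]},
  {"gripper":0.6,"offset":[0,0,0],"rotation":[0,0,0]},
  {"gripper":0.6,"offset":[0,0,0],"rotation":[0,0,0]},
  {"gripper":0.6,"offset":[0,0,0],"rotation":[0,0,0]},
], newtons=40)

```text
clock: 9.4
position: [0.4518, -0.2474, 0.0358]
ee_rot: [0.585, 0.811, -0.0, 0.001]
ft_force: [-1.5, 0.2, 6.7]
grip_width: 0.729
grasp_force: 44.3
```

Call:
jog_arm([
  {"gripper":0.6,"offset":[0,0,-0.02],"rotation":[0,0,0]},
  {"gripper":0.6,"offset":[0,0,-0.035],"rotation":[0,0,0]},
  {"gripper":0.6,"offset":[0,0,-0.04],"rotation":[0,0,0]},
  {"gripper":0.6,"offset":[0,0,-0.04],"rotation":[0,0,0]},
  {"gripper":0.6,"offset":[0,0,-0.03],"rotation":[0,0,0]},
  {"gripper":0.6,"offset":[0.034,0.0096,0],"rotation":[0,0,0]},
  {"gripper":0.6,"offset":[0.034,0.0096,0],"rotation":[0,0,0]},
  {"gripper":0.6,"offset":[0.034,0.0096,0],"rotation":[0,0,0]},
  {"gripper":0.6,"offset":[0.034,0.0096,0],"rotation":[0,0,0]},
  {"gripper":0.6,"offset":[0.034,0.0096,0],"rotation":[0,0,0]},
  {"gripper":0.6,"offset":[0.034,0.0096,0],"rotation":[0,0,0]},
  {"gripper":0.6,"offset":[0.034,0.0096,0],"rotation":[0,0,0]},
  {"gripper":0.6,"offset":[0.034,0.0096,0],"rotation":[0,0,0]},
  {"gripper":0.6,"offset":[0.034,0.0096,0],"rotation":[0,0,3.5]},
  {"gripper":0.6,"offset":[0,0,0],"rotation":[0,0,0]},
  {"gripper":0.6,"offset":[0,0,0],"rotation":[0,0,0]},
])

```text
clock: 11.0
position: [0.4361, 0.0711, 0.1997]
ee_rot: [0.608, 0.794, 0.0, 0.001]
ft_force: [0.1, -1.0, -1.1]
grip_width: 0.731
grasp_force: 44.2
```

```bash
cat > st.py <<'E'
from h import *
import sys
tag=sys.argv[1]; z=float(sys.argv[2])
o=manip.get_obs();Rw=R.from_quat(o['ee_rot']).as_matrix()
print(o['clock'],o['position'],o['ft_force'],'yaw',np.degrees(np.arctan2(Rw[1,0],Rw[0,0])),'z axis',Rw[:,2],o['grip_width'])
t=np.array([.4372,.0698,z]);print('tool shift',Rw.T@(t-o['position']))
im=imaging.camera('wrist');sc=imaging.camera('side');cv2.imwrite(f'pics/{tag}.png',im)
np.savez(tag+'.npz',position=o['position'],ee_rot=o['ee_rot'])
sc=sc[140:250,215:335]
c=np.hstack([cv2.resize(im[50:350,100:420],(448,420),interpolation=cv2.INTER_CUBIC),cv2.resize(sc,(340,420),interpolation=cv2.INTER_CUBIC)])
cv2.imwrite(f'pics/{tag}c.png',c)
E
python3 st.py w6 .186
```

```text
11.0 [0.43606376 0.07108332 0.19972583] [ 0.14342929 -1.00920153 -1.05914596] yaw 105.06117327935263 z axis [ 9.01260681e-04 -6.59060078e-04 -9.99999377e-01] 0.7308772061296237
tool shift [-0.00152254  0.00075414  0.01372769]
```

View pics/w6c.png

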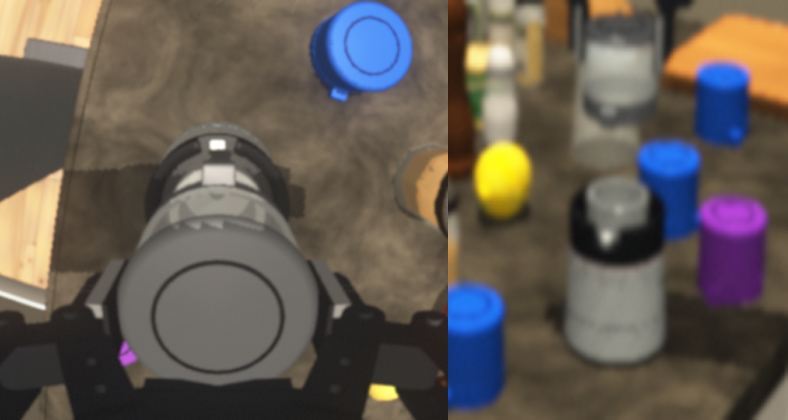

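The view shows the cap in hand, its lug at wrist px (256.4,173.6) in line with the slot pin at (255,153.6), and the cup low in the collar.

```bash
python3 - <<'E'
from h import *
o=dict(np.load('w6.npz'));Rw=R.from_quat(o['ee_rot']).as_matrix();z=o['position'][2]
f=lambda px,h:Rw.T@(onz(*wray(px,o),h)-o['position'])
print('pin',f((255,153.6),.092),'lug',f((256.4,173.6),z-.030),'captop',f((255.7,276.4),z+.0222))
print('pin world',onz(*wray((255,153.6),o),.092))
c=np.array([.4372,.0698,0]);a=np.radians(104.9);print('pin pred',c+.038*np.array([np.cos(a),np.sin(a),0]))
E
```

```text
pin [0.03641922 0.00070928 0.10769469] lug [0.03493084 0.00159119 0.02997072] captop [ 0.00122202  0.00117748 -0.02220025]
pin world [0.42738221 0.10636482 0.092     ]
pin pred [0.42742895 0.10652229 0.        ]
```

Call:
jog_arm([
  {"gripper":0.6,"offset":[-0.002,0.0005,0.01],"rotation":[0,0,0.2]},
  {"gripper":0.6,"offset":[0,0,0.02],"rotation":[0,0,0]},
  {"gripper":0.6,"offset":[0,0,0.015],"rotation":[0,0,0]},
  {"gripper":0.6,"offset":[0,0,0.005],"rotation":[0,0,0]},
  {"gripper":0.6,"offset":[0,0,0.002],"rotation":[0,0,0]},
  {"gripper":0.6,"offset":[0,0,0.002],"rotation":[0,0,0]},
  {"gripper":0.6,"offset":[0,0,0.002],"rotation":[0,0,0]},
  {"gripper":0.6,"offset":[0,0,0],"rotation":[0,0,0]},
])

```text
clock: 11.9
position: [0.4372, 0.0688, 0.1435]
ee_rot: [0.611, 0.792, 0.0, 0.0]
ft_force: [-0.4, 0.1, -0.5]
grip_width: 0.725
grasp_force: 44.2
```

Call:
jog_arm([
  {"gripper":0.6,"offset":[0.0005,0,0.0015],"rotation":[0,0,0]},
  {"gripper":0.6,"offset":[0,0,0.0015],"rotation":[0,0,0]},
  {"gripper":0.6,"offset":[0,0,0.0015],"rotation":[0,0,0]},
  {"gripper":0.6,"offset":[0,0,0],"rotation":[0,0,0]},
])

```text
clock: 12.3
position: [0.4367, 0.0697, 0.1386]
ee_rot: [0.61, 0.792, 0.0, -0.0]
ft_force: [-1.0, 1.2, -0.9]
grip_width: 0.729
grasp_force: 44.2
```

Call:
jog_arm([
  {"gripper":0.6,"offset":[0,0,0.0015],"rotation":[0,0,0]},
  {"gripper":0.6,"offset":[0,0,0.0015],"rotation":[0,0,0]},
  {"gripper":0.6,"offset":[0,0,0.0015],"rotation":[0,0,0]},
  {"gripper":0.6,"offset":[0,0,0],"rotation":[0,0,0]},
])

```text
clock: 12.7
position: [0.4368, 0.0695, 0.1341]
ee_rot: [0.61, 0.792, -0.0, -0.0]
ft_force: [-1.7, 4.0, -1.7]
grip_width: 0.728
grasp_force: 44.2
```

Call:
jog_arm([
  {"gripper":0.6,"offset":[0.0008,0,0.0005],"rotation":[0,0,0]},
  {"gripper":0.6,"offset":[0,0,0.0015],"rotation":[0,0,0]},
  {"gripper":0.6,"offset":[0,0,0.0015],"rotation":[0,0,0]},
  {"gripper":0.6,"offset":[0,0,0],"rotation":[0,0,0]},
])

```text
clock: 13.1
position: [0.4367, 0.0699, 0.1306]
ee_rot: [0.611, 0.792, -0.0, 0.0]
ft_force: [-0.2, 0.2, -1.7]
grip_width: 0.729
grasp_force: 44.2
```

There's no lateral force and the rim is below the collar top, so the lugs are in the slots. Next I press onto the pins.

Call:
jog_arm([
  {"gripper":0.6,"offset":[0,0,0.001],"rotation":[0,0,0]},
  {"gripper":0.6,"offset":[0,0,0.001],"rotation":[0,0,0]},
  {"gripper":0.6,"offset":[0,0,0.001],"rotation":[0,0,0]},
  {"gripper":0.6,"offset":[0,0,0.001],"rotation":[0,0,0]},
  {"gripper":0.6,"offset":[0,0,0.001],"rotation":[0,0,0]},
  {"gripper":0.6,"offset":[0,0,0],"rotation":[0,0,0]},
])

```text
clock: 13.7
position: [0.4368, 0.0701, 0.126]
ee_rot: [0.611, 0.792, -0.0, 0.0]
ft_force: [-2.7, -0.1, 4.3]
grip_width: 0.724
grasp_force: 44.8
```

Call:
jog_arm([
  {"gripper":0.6,"offset":[0,0,0.001],"rotation":[0,0,0]},
  {"gripper":0.6,"offset":[0,0,0.001],"rotation":[0,0,0]},
  {"gripper":0.6,"offset":[0,0,0.001],"rotation":[0,0,0]},
  {"gripper":0.6,"offset":[0,0,0.001],"rotation":[0,0,0]},
  {"gripper":0.6,"offset":[0,0,0],"rotation":[0,0,0]},
])

```text
clock: 14.2
position: [0.4369, 0.0701, 0.1222]
ee_rot: [0.611, 0.792, -0.0, 0.0]
ft_force: [-4.5, -0.6, 8.1]
grip_width: 0.727
grasp_force: 45.2
```

Call:
jog_arm([
  {"gripper":0.6,"offset":[0,0,0.0005],"rotation":[0,0,0]},
  {"gripper":0.6,"offset":[0,0,0.0005],"rotation":[0,0,0]},
  {"gripper":0.6,"offset":[0,0,0.0005],"rotation":[0,0,0]},
  {"gripper":0.6,"offset":[0,0,0],"rotation":[0,0,0]},
])

```text
clock: 14.6
position: [0.4369, 0.0701, 0.1209]
ee_rot: [0.611, 0.792, -0.0, 0.0]
ft_force: [-5.2, -1.1, 10.7]
grip_width: 0.728
grasp_force: 45.4
```

Call:
jog_arm([
  {"gripper":0.6,"offset":[0,0,0.0005],"rotation":[0,0,0]},
  {"gripper":0.6,"offset":[0,0,0.0005],"rotation":[0,0,0]},
  {"gripper":0.6,"offset":[0,0,0],"rotation":[0,0,0]},
])

```text
clock: 14.9
position: [0.437, 0.0701, 0.1207]
ee_rot: [0.611, 0.792, -0.0, 0.0]
ft_force: [-10.1, -1.9, 23.5]
grip_width: 0.728
grasp_force: 47.0
```

The stop is reached at 23.5 N. I'll ease the sideways load and hold.

Call:
jog_arm([
  {"gripper":0.6,"offset":[0.0001,-0.0004,0],"rotation":[0,0,0]},
  {"gripper":0.6,"offset":[0,0,0],"rotation":[0,0,0]},
  {"gripper":0.6,"offset":[0,0,0],"rotation":[0,0,0]},
  {"gripper":0.6,"offset":[0,0,0],"rotation":[0,0,0]},
])

```text
clock: 15.3
position: [0.4369, 0.0701, 0.1207]
ee_rot: [0.611, 0.792, -0.0, 0.001]
ft_force: [-7.1, -1.5, 20.2]
grip_width: 0.729
grasp_force: 46.6
```

```bash
python3 st.py w7 .12
```

```text
15.3 [0.43688091 0.07013059 0.12073196] [-7.13836613 -1.54627438 20.16427838] yaw 104.7448750248298 z axis [ 1.03292900e-03 -9.89595724e-04 -9.99998977e-01] 0.7289755749697489
tool shift [-0.00040002  0.00022389  0.00073261]
```

View pics/w7c.png

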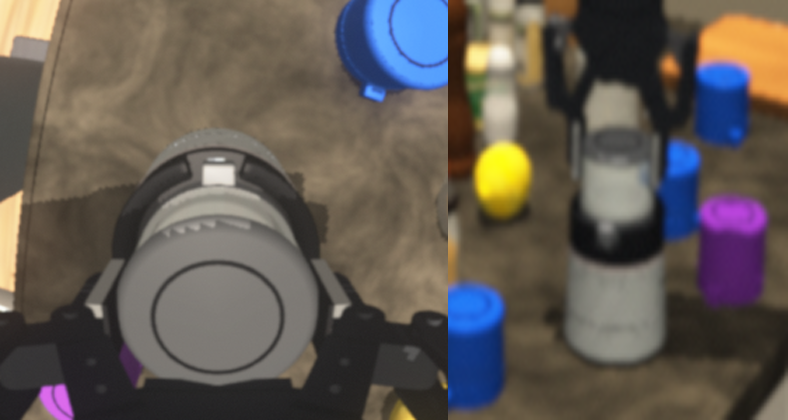

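The view shows the cap seated in the collar, with its lug at crop (219,175) inside the slot. I'll hold it down for over 3 s.

Call:
jog_arm([
  {"gripper":0.6,"offset":[0,0,0],"rotation":[0,0,0]},
  {"gripper":0.6,"offset":[0,0,0],"rotation":[0,0,0]},
  {"gripper":0.6,"offset":[0,0,0],"rotation":[0,0,0]},
  {"gripper":0.6,"offset":[0,0,0],"rotation":[0,0,0]},
  {"gripper":0.6,"offset":[0,0,0],"rotation":[0,0,0]},
  {"gripper":0.6,"offset":[0,0,0],"rotation":[0,0,0]},
  {"gripper":0.6,"offset":[0,0,0],"rotation":[0,0,0]},
  {"gripper":0.6,"offset":[0,0,0],"rotation":[0,0,0]},
  {"gripper":0.6,"offset":[0,0,0],"rotation":[0,0,0]},
  {"gripper":0.6,"offset":[0,0,0],"rotation":[0,0,0]},
  {"gripper":0.6,"offset":[0,0,0],"rotation":[0,0,0]},
  {"gripper":0.6,"offset":[0,0,0],"rotation":[0,0,0]},
  {"gripper":0.6,"offset":[0,0,0],"rotation":[0,0,0]},
  {"gripper":0.6,"offset":[0,0,0],"rotation":[0,0,0]},
  {"gripper":0.6,"offset":[0,0,0],"rotation":[0,0,0]},
  {"gripper":0.6,"offset":[0,0,0],"rotation":[0,0,0]},
  {"gripper":0.6,"offset":[0,0,0],"rotation":[0,0,0]},
  {"gripper":0.6,"offset":[0,0,0],"rotation":[0,0,0]},
  {"gripper":0.6,"offset":[0,0,0],"rotation":[0,0,0]},
  {"gripper":0.6,"offset":[0,0,0],"rotation":[0,0,0]},
])

```text
clock: 17.4
position: [0.4369, 0.0701, 0.1207]
ee_rot: [0.611, 0.792, -0.0, 0.001]
ft_force: [-8.1, -1.5, 21.5]
grip_width: 0.726
grasp_force: 46.6
```

Call:
jog_arm([
  {"gripper":0.6,"offset":[0,0,0],"rotation":[0,0,0]},
  {"gripper":0.6,"offset":[0,0,0],"rotation":[0,0,0]},
  {"gripper":0.6,"offset":[0,0,0],"rotation":[0,0,0]},
  {"gripper":0.6,"offset":[0,0,0],"rotation":[0,0,0]},
  {"gripper":0.6,"offset":[0,0,0],"rotation":[0,0,0]},
  {"gripper":0.6,"offset":[0,0,0],"rotation":[0,0,0]},
  {"gripper":0.6,"offset":[0,0,0],"rotation":[0,0,0]},
  {"gripper":0.6,"offset":[0,0,0],"rotation":[0,0,0]},
  {"gripper":0.6,"offset":[0,0,0],"rotation":[0,0,0]},
  {"gripper":0.6,"offset":[0,0,0],"rotation":[0,0,0]},
  {"gripper":0.6,"offset":[0,0,0],"rotation":[0,0,0]},
  {"gripper":0.6,"offset":[0,0,0],"rotation":[0,0,0]},
  {"gripper":0.6,"offset":[0,0,0],"rotation":[0,0,0]},
  {"gripper":0.6,"offset":[0,0,0],"rotation":[0,0,0]},
  {"gripper":0.6,"offset":[0,0,0],"rotation":[0,0,0]},
  {"gripper":0.6,"offset":[0,0,0],"rotation":[0,0,0]},
  {"gripper":0.6,"offset":[0,0,0],"rotation":[0,0,0]},
  {"gripper":0.6,"offset":[0,0,0],"rotation":[0,0,0]},
])

```text
clock: 19.2
position: [0.4369, 0.0701, 0.1207]
ee_rot: [0.611, 0.792, -0.0, 0.001]
ft_force: [-8.7, -1.5, 21.9]
grip_width: 0.722
grasp_force: 46.6
```

```bash
python3 -c "
from h import *
print(workorder.hand_in())"
```

```text
the job is handed in; nothing more can be done
None
```

The cup is pushed home and the cap is on with its lugs in the slots. The robot has pressed it fully down at about 22 N for over 4 s and is still holding it; I handed the job in at about 19 s, and the judge gave no verdict.

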